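# Start the short cycle of the lens-case steriliser

## Task

A lens case is waiting in the steriliser box in the vanity drawer. With the fingertips, push the steriliser's raised clear lid gently down until it is fully shut, then press the red power key in fully, then the yellow short-cycle key, and last tap the green start key, every push light. Leave the blue long-cycle key and all the other things in the drawer alone, do not shove or lift the steriliser, and pick nothing up.

Things in the scene. Friction and masses are not known exactly. Their poses are not given: they have to be found in the camera images.
- steriliser: white UV steriliser box, 150 (x, depth) x 200 (y) x 56 mm high without lid, about 0.9 kg, loose on the drawer's floor (world z 8 mm). Origin: centre of its underside; -x is its front, +y its left seen from the robot. Dark deck in front, 45 mm high, local x -75 to -20 mm; lidded chamber behind. Keys on the deck from +y to -y, 42 mm apart: red power, yellow short, blue long, green start
- lid_hinge_line (a point): middle of the lid's hinge axis, at the back of the steriliser (local x +75 mm, 56 mm above its underside); the axis runs along local y
- lid_mid (a point): centre of the clear lid's upper face. The lid is 91 mm (from 2 to 93 mm from the hinge line) by 200 mm wide and 8 mm thick, with a white rim; this point is 47.5 mm from the hinge line along the lid. Lid shut: its upper face is level, 64 mm above the steriliser's underside
- lid (a joint): lid angle, rad: 0 shut, grows as it opens, at the start 0.45 to 0.8. A stiff hinge: the lid stays where it is left and takes about 1 to 2 N pushed down at its middle; shut, it meets a hard stop, so come down slowly (20 mm/s or less) and stop at the first firm resistance
- key_power_top (a point): top centre of the power key of the steriliser (round, 20 mm across, red with a white ring mark). Key not pressed: its top is 53 mm above the steriliser's underside and 8 mm proud of the deck; local x -50 mm, y +63 mm. It travels 5 mm straight down, resists with about 2.5 N and stays in where it is pushed.
- key_short_top (a point): top centre of the short-cycle key of the steriliser (round, 20 mm across, yellow with one dark bar). Key not pressed: its top is 53 mm above the steriliser's underside and 8 mm proud of the deck; local x -50 mm, y +21 mm. It travels 5 mm straight down, resists with about 2.5 N and stays in where it is pushed.
- key_long_top (a point): top centre of the long-cycle key of the steriliser (round, 20 mm across, blue with two dark bars). Key not pressed: its top is 53 mm above the steriliser's underside and 8 mm proud of the deck; local x -50 mm, y -21 mm. It travels 5 mm straight down, resists with about 2.5 N and stays in where it is pushed. It is to be left alone.
- key_start_top (a point): top centre of the start key of the steriliser (round, 20 mm across, green with a white triangle). Key not pressed: its top is 53 mm above the steriliser's underside and 8 mm proud of the deck; local x -50 mm, y -63 mm. It travels 5 mm straight down against a spring (about 1 N at first, 3 N fully in) and comes back up when released.
- key_power (a joint): travel of the red power key, m: 0 out, 0.005 fully in; counts as pressed beyond 0.003
- key_short (a joint): travel of the yellow short-cycle key, m: 0 out, 0.005 fully in; counts as pressed beyond 0.003
- key_long (a joint): travel of the blue long-cycle key, m: 0 out, 0.005 fully in; counts as pressed beyond 0.003
- key_start (a joint): travel of the green start key, m: 0 out, 0.005 fully in; counts as pressed beyond 0.003
- lens_case: white lens case with one sky-blue and one white snap lid, 30 x 64 x 17 mm, lying loose in the steriliser's chamber; origin at its underside
- spare_case_a: spare lens case, white with a green and a white snap lid, 30 x 64 x 17 mm, on the drawer's floor; origin at its underside
- spare_case_b: spare lens case, dark with a rose and a white snap lid, 30 x 64 x 17 mm, on the drawer's floor; origin at its underside
- compact: round steel compact mirror standing open, 62 mm across and about 70 mm high; origin at the centre under its lower half
- tray: sky-blue open lens tray, 130 x 90 x 22 mm; origin at the centre of its underside
- applicator: teal rigid lens applicator stick, 93 mm long, 14 mm thick, lying on the drawer's floor just left (+y) of the steriliser; origin under its middle
- divider: clear drawer divider, fixed, an upright 3 mm sheet running along x, 435 mm long, its top 53 mm above the work surface; origin at the centre of its underside. The drawer's sides are 60 mm high and its front panel, nearest the robot at x = 0.36, is 75 mm high

How it is judged:
On the way, in this order (a step that is already met when the one before it is completed fails the run):
1. the lid is pushed fully shut (value of joint lid below 0.05 rad), for 0.1 s.
2. the red power key is pressed in (value of joint key_power above 0.003 m), for 0.1 s.
3. the yellow short-cycle key is pressed in (value of joint key_short above 0.003 m), for 0.1 s.
4. the green start key is tapped (value of joint key_start above 0.003 m), for 0.05 s.
At the end, for the whole second after the job is handed in: The lid is shut (within 0.05 rad), the red and yellow keys are in (more than 3 mm of 5), the blue key is out (less than 2 mm), the green key has come back up, and the steriliser stands level within 20 mm of where it was with the lens case lying in it (value of joint lid below 0.05 rad and value of joint each of key_power, key_short above 0.003 m and value of joint key_long below 0.002 m and value of joint key_start below 0.0015 m and distance of steriliser from where it was at the start of the episode below 0.02 m and angle between steriliser's own z axis and vertical below 0.05 rad and linear speed of steriliser below 0.01 m/s and z of lens_case in the frame of steriliser below 0.03 m); the robot touches nothing.
It fails at once if a key was pressed out of turn: with the lid open, or short cycle before power, or start before power and short cycle ((value of joint lid above 0.1 rad and value of joint any of key_power, key_short, key_long, key_start above 0.003 m) or (value of joint key_short above 0.003 m and value of joint key_power below 0.0025 m) or (value of joint key_start above 0.003 m and value of joint any of key_power, key_short below 0.0025 m)).
It fails at once if the long-cycle key was pressed (value of joint key_long above 0.002 m).
It fails at once if the steriliser was pushed harder than 40 N (contact force between any of the fingers, the arm and steriliser above 40 N).
It fails at once if the steriliser was shoved more than 20 mm or lifted or tipped (distance of steriliser from where it was at the start of the episode above 0.02 m or height (world z) of steriliser above 0.018 m or angle between steriliser's own z axis and vertical above 0.08 rad).
It fails at once if a bystander was moved more than 15 mm (the lens case in the box, 25 mm) or picked up (distance of lens_case from where it was at the start of the episode above 0.025 m or distance of any of spare_case_a, spare_case_b, compact, tray, applicator from where it was at the start of the episode above 0.015 m or height (world z) of lens_case above 0.045 m).
It also fails if it takes over 51 s, if anything falls off the work surface, if the arm or the gripper's body presses on something with over 40 N, if the wrist force passes 120 N, or if a joint passes its speed limit or range.

## Robot

A 6-joint arm with a two-finger parallel gripper is mounted at the origin on the work surface. World frame = base frame: x ahead of the robot, y to its left, z up, the work surface at z = 0. Lengths are in m, angles in rad, forces in N, time in s.
With the tool pointing down it reaches from about 0.35 to 0.975 m from the base axis. Payload 17.4 kg.
Tool frame: the origin (TCP) lies on the centre line of the jaws, within the pads' length; the fingertips stand 14 mm ahead of it and the grasp point (between the pads) lies 5 mm behind it; z points along the fingers, y is the direction in which the jaws open and shut (so a half turn about z gives the same grasp; the last joint's range is limited). The gripper opens to 85 mm and grips with 20 to 120 N. Pads are 22 mm wide; open, the fingers measure 114 mm over their backs; the gripper's body (76 mm by 85 mm) begins 54 mm behind the grasp point. The pads swing forward as they close: fully open they stand 13 mm farther back than shut.
Start: joints at [-1.324, 0.116, 1.442, -0, 1.584, -0.038], TCP at [0.19, -0.648, 0.245] pointing down, gripper open.
Joint ranges: [-2.83, 2.83], [-0.83, 2.19], [0.07, 2.5], [-1.14, 4.28], [0.01, 3], [-2.97, 2.97]. Speed limits (rad/s): [1.89, 1.89, 2.22, 3.14, 3.14, 3.14].

## Interface

Orientations are given as a 3x3 rotation matrix whose columns are the frame's x, y, z axes.
In Python, from station import arm gives the robot as it stands. Calls block until the motion is done:
- arm.move_pose(position, orientation): joint-space move of the TCP to a pose.
- arm.line_to(position, rate=0.15, orientation=None): straight line of the TCP; orientation=None keeps the orientation; rate is the mean speed in m/s.
- arm.movej(angles): joint-space move.
- arm.gripper_to(opening, strength=None): finger opening in m; strength is the grip in N (None keeps the last); returns when the fingers have stopped.
- arm.hold(seconds).
- arm.inverse_kinematics(position, orientation): joint angles nearest the present ones, or None.
- arm.get_state(): the state.
- arm.get_image(name): name is "scene" or "top" or "wrist"; returns the picture (480x640x3 uint8, red, green, blue); there is no depth.
- arm.camera_params(name): a dict with "intrinsics" (3x3 intrinsics, pixels), "distortion" ([k1, k2, p1, p2, k3] as OpenCV has them; the pictures are not rectified), "view" (4x4, takes a point from world to camera coordinates). Camera axes: x right, y down, z forward; pixel columns grow to the right and rows downward; lengths in m; the calibration is good to about 2 mm. A picture is of the moment at which its call begins: read the wrist's pose just before it. camera_params takes no time and is no camera call; for the wrist camera it gives the pose at the moment of the call.
A pose or a line that the arm cannot do raises arm.Unreachable and nothing moves.
- arm.sign_off(): hands the job in, once; it reports no verdict.
The state is a dict: "t": time; "qpos": joint angles; "qd": joint speeds; "joint_torque": joint torques, N m; "ee_pos": TCP position; "orientation": TCP orientation; "force": force on the tool from outside, world axes, zero at the start; "wrist_torque": the same for the moment, N m; "width": finger opening in m.
Only numpy, scipy, OpenCV 4.12 (cv2) and the standard library are available. Lean on these libraries where they do the work, as an engineer would, in place of code of your own. Each camera call takes 0.05 s, during which the arm holds its last target.

## Working session

There is one attempt and no reset: what is moved stays moved. The work goes in short steps, each a Python script; the robot and the scene stay as the last script left them, time stands still between calls to the robot, and variables do not carry over. Pictures are saved under pics/ and viewed, and the job is handed in when it is done.

```bash
mkdir -p pics; ls
python3 - <<'E'
from station import arm
import cv2
s=arm.get_state(); print(s)
for n in ("scene","top","wrist"):
    im=arm.get_image(n); cv2.imwrite(f"pics/{n}0.png",im[:,:,::-1])
    p=arm.camera_params(n); print(n,p)
E
```

```text
pics
{'t': 0.0, 'qpos': array([-1.32378681e+00,  1.16512210e-01,  1.44225404e+00, -6.41622176e-06,
        1.58396166e+00, -3.77686634e-02]), 'qd': array([ 8.34180838e-05, -2.07202453e-03,  6.58802309e-04,  1.66027507e-04,
        2.41228538e-04,  7.98353822e-04]), 'joint_torque': array([ 1.03339022e-03, -7.31988502e+01, -6.32491064e+01, -2.67610872e-06,
        6.45324821e-03, -2.20142692e-05]), 'ee_pos': array([ 0.18960915, -0.64765822,  0.24455143]), 'orientation': array([[ 9.59724023e-01,  2.80944333e-01, -2.83797076e-04],
       [ 2.80944474e-01, -9.59723395e-01,  1.09922992e-03],
       [ 3.64557241e-05, -1.13468858e-03, -9.99999356e-01]]), 'force': array([-1.28782241,  0.18049684, -0.71142936]), 'wrist_torque': array([-0.05048956,  0.0137734 ,  0.05001395]), 'width': 0.08545905505265555}
scene {'intrinsics': array([[581.30182146,   0.        , 323.61690244],
       [  0.        , 581.30182146, 235.71367328],
       [  0.        ,   0.        ,   1.        ]]), 'distortion': array([-0.04308037,  0.        ,  0.        ,  0.        ,  0.        ]), 'view': array([[ 0.86315181,  
[... 552 characters left out ...]
     [-0.97453699,  0.02715328, -0.22257663,  0.57817732],
       [ 0.2225794 , -0.00295863, -0.97491008,  1.03357004],
       [ 0.        ,  0.        ,  0.        ,  1.        ]])}
wrist {'intrinsics': array([[388.02638715,   0.        , 319.11120923],
       [  0.        , 388.02638715, 241.88241628],
       [  0.        ,   0.        ,   1.        ]]), 'distortion': array([-0.05430032,  0.        ,  0.        ,  0.        ,  0.        ]), 'view': array([[ 0.28081246, -0.95976133, -0.00159426, -0.67385346],
       [-0.91264086, -0.26753904,  0.30904616, -0.04060709],
       [-0.29703708, -0.08532903, -0.9510457 ,  0.38055766],
       [ 0.        ,  0.        ,  0.        ,  1.        ]])}
```

View pics/top0.png

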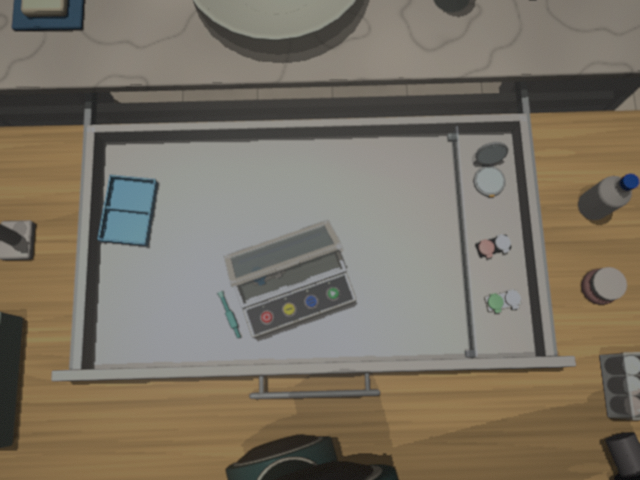

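View pics/scene0.png

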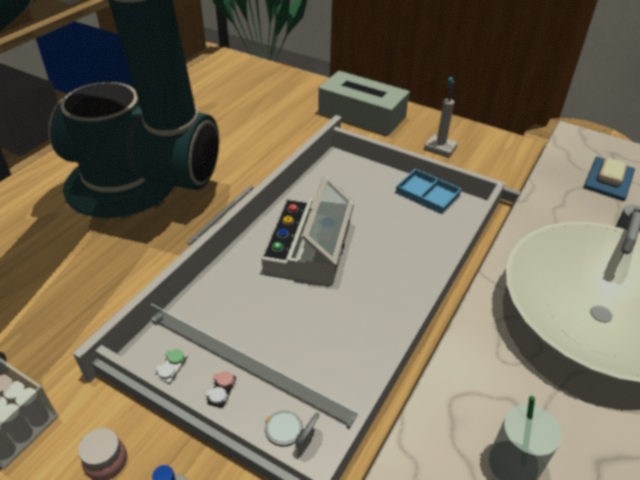

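The top view shows the keys at about (266,317) red, (289,309) yellow, (311,301) blue and (332,293) green. The steriliser is yawed roughly 20°, and its lid is raised. I'll segment the key centroids in both views and fit the pose.

```bash
cat > h.py <<'E'
import numpy as np, cv2
from scipy.optimize import least_squares
KEYS={'red':63,'yellow':21,'blue':-21,'green':-63}
HUE={'red':[(0,10),(170,180)],'yellow':[(20,35)],'blue':[(105,130)],'green':[(45,80)]}
def seg(im,roi):
    x0,y0,x1,y1=roi; sub=im[y0:y1,x0:x1]
    sub=cv2.resize(sub,None,fx=4,fy=4,interpolation=cv2.INTER_CUBIC)
    hsv=cv2.cvtColor(sub,cv2.COLOR_RGB2HSV); out={}
    for k,rs in HUE.items():
        m=np.zeros(hsv.shape[:2],np.uint8)
        for a,b in rs: m|=cv2.inRange(hsv,(a,110,60),(b,255,255))
        n,l,st,c=cv2.connectedComponentsWithStats(m)
        if n<2: continue
        i=1+np.argmax(st[1:,4])
        cs,_=cv2.findContours((l==i).astype(np.uint8),cv2.RETR_EXTERNAL,cv2.CHAIN_APPROX_NONE)
        (cx,cy),(w,h),_=cv2.minAreaRect(cs[0])
        out[k]=((cx+.5)/4-.5+x0,(cy+.5)/4-.5+y0,st[i,4]/16,w/4,h/4)
    return out
def proj(p,P):
    P=np.atleast_2d(P).astype(float); V=p['view']
    r,_=cv2.Rodrigues(V[:3,:3])
    return cv2.projectPoints(P,r,V[:3,3],p['intrinsics'],p['distortion'])[0][:,0]
def ray_z(p,uv,z):
    n=cv2.undistortPoints(np.array([[uv]],float),p['intrinsics'],p['distortion'])[0,0]
    R=p['view'][:3,:3];t=p['view'][:3,3]; c=-R.T@t; d=R.T@np.array([n[0],n[1],1]); return c+d*(z-c[2])/d[2]
def loc(pose,P):
    x,y,a=pose; P=np.atleast_2d(P); c,s=np.cos(a),np.sin(a)
    return np.c_[x+c*P[:,0]-s*P[:,1], y+s*P[:,0]+c*P[:,1], P[:,2]+.008]
E
python3 - <<'E'
from h import *
from station import arm
ps={n:arm.camera_params(n) for n in('top','scene')}
im={n:cv2.imread(f'pics/{n}0.png')[:,:,::-1].copy() for n in ps}
S={'top':seg(im['top'],(230,265,365,345)),'scene':seg(im['scene'],(255,190,312,265))}
for n in S: print(n,{k:np.round(v,1) for k,v in S[n].items()})
for n in S:
  for k,v in S[n].items(): print(n,k,ray_z(ps[n],v[:2],.061).round(4))
def fit(names):
    def f(q):
        return np.concatenate([(proj(ps[n],loc(q,[[-.05,KEYS[k]/1000,.053]]))[0]-S[n][k][:2]) for n in names for k in S[n]])
    return least_squares(f,[.5,.05,.3])
for names in(['top'],['scene'],['top','scene']):
    r=fit(names); print(names,r.x.round(4),r.fun.round(2))
# lid angle
q=fit(['top']).x
def edge(th):
    # upper-face front corners
    c,s=np.cos(th),np.sin(th); out=[]
    for y in(.1,-.1):
        for d,h in((.093,.008),(.093,0),(.002,.008)):
            out.append([.075-d*c+h*s*1, y, .056+d*s+h*c])
    return out
for th in(.45,.6,.8):
  print(th,*[proj(ps[n],loc(q,edge(th))).round(0).tolist() for n in ps],sep='\n')
big=cv2.resize(im['top'][205:350,205:375],None,fx=4.5,fy=4.0)
cv2.imwrite('pics/t.png',cv2.resize(im['top'][210:345,210:370],None,fx=5,fy=4.4)[:,:,::-1][:, :800])
cv2.imwrite('pics/s.png',cv2.resize(im['scene'][165:295,245:365],None,fx=4.5,fy=4.5)[:,:,::-1])
E
```

```text
top {'red': array([266.4, 320.5,   7.8,   2.2,   7.5]), 'yellow': array([288.8, 308.8,  72.4,   9.8,   9.8]), 'blue': array([310.8, 301. ,  46.6,   8.9,   8.6]), 'green': array([335.5, 295.6,   0.6,   0.5,   0.8])}
scene {'red': array([292.3, 206.6,  64.2,   9.7,   8.4]), 'yellow': array([287.5, 218.9,  78.4,   9. ,  10.8]), 'blue': array([282.7, 231.3,  66. ,   8.6,   9.5]), 'green': array([277. , 245. ,  38.5,   7.8,   9.8])}
top red [0.4479 0.083  0.061 ]
top yellow [0.4676 0.043  0.061 ]
top blue [0.4804 0.0034 0.061 ]
top green [ 0.4889 -0.0411  0.061 ]
scene red [0.4537 0.0819 0.061 ]
scene yellow [0.4671 0.0418 0.061 ]
scene blue [0.4801 0.003  0.061 ]
scene green [ 0.4933 -0.038   0.061 ]
['top'] [0.5186 0.0378 0.3187] [ 0.61 -2.03  0.57  1.7   0.72  1.45 -1.91 -1.08]
['scene'] [0.521  0.0379 0.3188] [ 0.05 -0.    0.02 -0.1  -0.2   0.21  0.12 -0.11]
['top', 'scene'] [0.5195 0.038  0.3194] [ 0.48 -2.49  0.43  1.22  0.58  0.96 -2.06 -1.58 -0.51 -0.27 -0.54 -0.38
 -0.77 -0.08 -0.44 -0.41]
0.45
[[236.0, 298.0], [237.0, 300.0], [224.0, 258.0], [346.0, 259.0], [346.0, 262.0], [329.0, 222.0]]
[[315.0, 181.0], [314.0, 183.0], [351.0, 201.0], [292.0, 242.0], [291.0, 244.0], [333.0, 263.0]]
0.6
[[233.0, 293.0], [235.0, 296.0], [224.0, 258.0], [344.0, 253.0], [345.0, 256.0], [329.0, 221.0]]
[[319.0, 177.0], [317.0, 179.0], [352.0, 201.0], [296.0, 238.0], [294.0, 240.0], [334.0, 263.0]]
0.8
[[230.0, 284.0], [231.0, 288.0], [224.0, 257.0], [342.0, 244.0], [343.0, 248.0], [328.0, 221.0]]
[[325.0, 173.0], [322.0, 175.0], [352.0, 201.0], [303.0, 234.0], [300.0, 236.0], [335.0, 264.0]]
```

View pics/s.png

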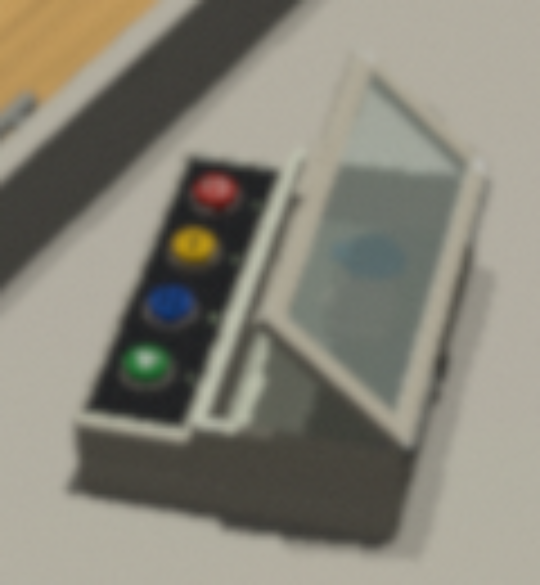

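View pics/t.png

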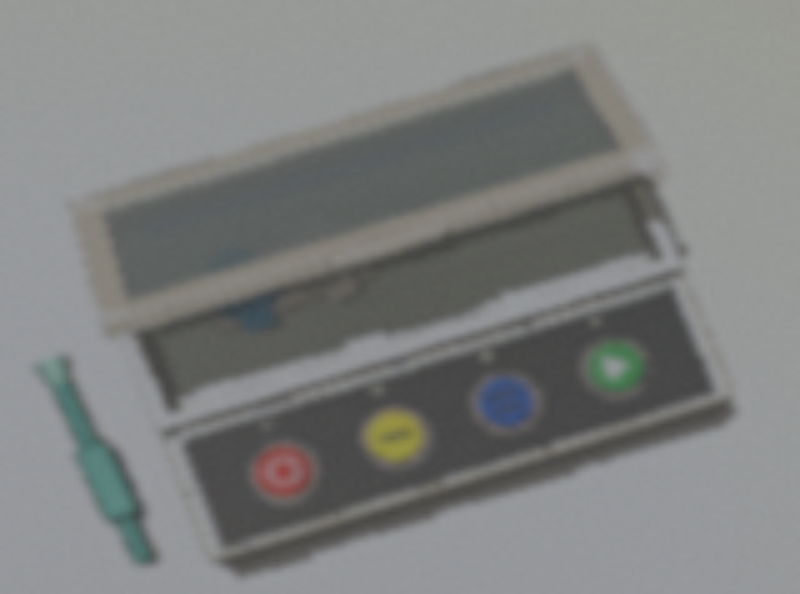

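Fit: the scene view gives the pose (0.521, 0.038, yaw 0.319) with residuals of 0.2 px or less. The top view's yellow and blue keys agree to about 1 mm, and its red and green were badly segmented. The lid's front corners, at scene (324,177) and (304,236), match an angle of about 0.8 rad. Next I'll close the gripper, go above the lid and check with a picture.

```bash
cat >> h.py <<'E'
POSE=(.521,.0379,.3188)
A=POSE[2]; R=np.array([[np.cos(A),np.sin(A),0],[np.sin(A),-np.cos(A),0],[0,0,-1.]])
def W(lx,ly,tipz): # tcp for fingertip at local lx,ly, height tipz above underside
    p=loc(POSE,[[lx,ly,tipz]])[0]; p[2]+=.014; return p
E
python3 - <<'E'
from h import *
from station import arm
arm.gripper_to(0.0,20)
arm.move_pose(W(.035,0,.165),R)
arm.hold(.3)
s=arm.get_state(); print(s['t'],s['ee_pos'],W(.035,0,.165),s['force'],s['width'])
for n in('scene','wrist','top'):
    p=arm.camera_params(n);im=arm.get_image(n); cv2.imwrite(f'pics/{n}1.png',im[:,:,::-1])
    if n=='wrist':
        v=loc(POSE,[[-.05,y/1000,.053] for y in KEYS.values()]); print(proj(p,v).round(0).tolist())
        S=seg(im,(0,0,640,480)); print({k:np.round(x,1) for k,x in S.items()})
E
```

```text
3.9917 [0.5542815  0.04868212 0.18704012] [0.55423643 0.04886995 0.187     ] [ 0.21410403 -0.04172582  0.5460097 ] -1.5128145509907347e-05
[[237.0, 343.0], [292.0, 344.0], [348.0, 344.0], [403.0, 343.0]]
{'red': array([236.1, 342.9, 274.9,  23.8,  22.7]), 'yellow': array([  5.6, 476.2,  45. ,   6.2,  12. ]), 'green': array([1.811e+02, 3.209e+02, 1.000e-01, 0.000e+00, 0.000e+00])}
```

View pics/wrist1.png

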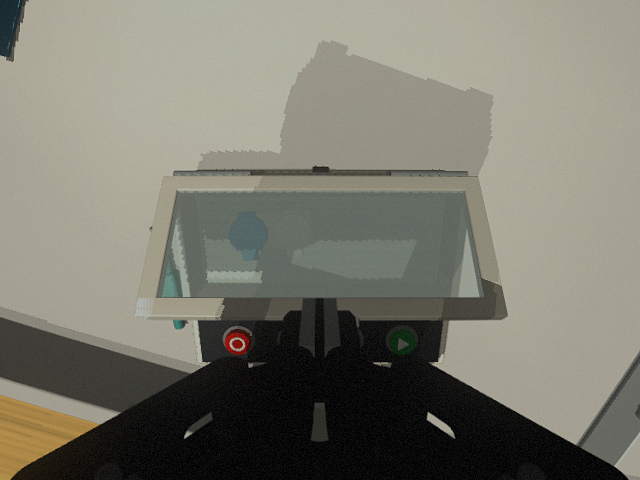

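View pics/scene1.png

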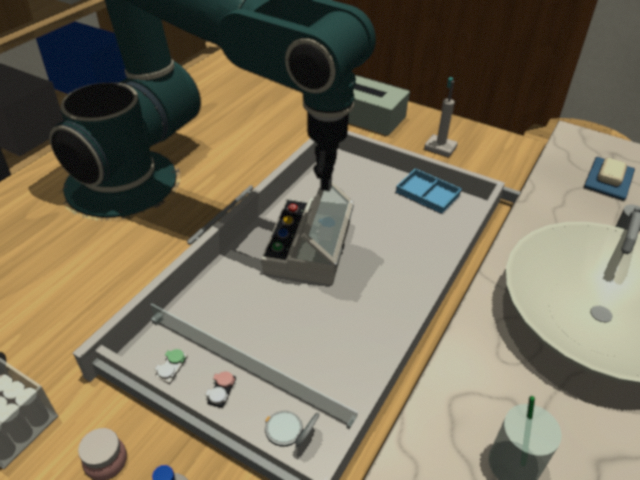

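In the wrist view red is at (236,343) and green at (402,342), each within 1 px of my prediction, so the pose is confirmed. Now I'll push the lid down in small guarded steps.

```bash
cat >> h.py <<'E'
def press(arm,lx,ly,z0,zmin,fstop,rate=.015,step=.0015,f0=None):
    if f0 is None: f0=arm.get_state()['force'][2]
    z=z0; log=[]
    while z>zmin:
        z=max(z-step,zmin); arm.line_to(W(lx,ly,z),rate)
        s=arm.get_state(); f=s['force'][2]-f0; log.append((round(float(s['ee_pos'][2]-.022),4),round(float(f),1)))
        if f>fstop: break
    return z,f,log
E
python3 - <<'E'
from h import *
from station import arm
arm.line_to(W(.035,0,.135),.06)
arm.hold(.2); print(arm.get_state()['t'])
z,f,log=press(arm,.035,0,.135,.060,7)
s=arm.get_state();print(s['t'],z,f,s['force'],log)
E
```

```text
4.9917
16.9917 0.06299999999999994 9.324827123720151 [-5.67335829 -0.37596501  9.46798006] [(0.1335, 0.6), (0.1319, -0.2), (0.1303, -0.4), (0.1289, -1.2), (0.1274, -0.3), (0.1259, 0.1), (0.1244, -1.1), (0.1229, 0.5), (0.1214, -0.4), (0.1199, -0.1), (0.1184, 0.8), (0.1169, 0.3), (0.1154, -0.1), (0.1139, 0.2), (0.1124, -0.3), (0.1109, -0.1), (0.1094, -0.9), (0.1079, -0.3), (0.1064, 0.3), (0.1049, -0.6), (0.1034, -0.2), (0.1019, -0.2), (0.1004, 0.0), (0.0989, 0.7), (0.0974, -0.9), (0.0959, -1.0), (0.0944, -0.1), (0.0928, 0.8), (0.0914, -0.9), (0.0899, -0.2), (0.0884, 0.4), (0.0869, -0.7), (0.0854, 0.2), (0.0839, 0.3), (0.0824, -0.2), (0.0809, -1.0), (0.0794, 0.4), (0.0779, 0.0), (0.0764, 0.2), (0.0749, 0.1), (0.0733, -0.2), (0.0719, 0.4), (0.0704, 0.4), (0.0689, -0.6), (0.0674, 0.2), (0.0659, -0.0), (0.0644, -0.7), (0.0639, 9.3)]
```

Run:
```python
from h import *
from station import arm
arm.line_to(W(.035,0,.085),.06)
arm.line_to(W(-.05,.063,.085),.12)
arm.hold(.2)
p=arm.camera_params('wrist');im=arm.get_image('wrist'); cv2.imwrite('pics/w2.png',im[:,:,::-1])
im=arm.get_image('scene'); cv2.imwrite('pics/s2.png',cv2.resize(im[165:295,245:365],None,fx=4.5,fy=4.5)[:,:,::-1])
print(arm.get_state()['t'],arm.get_state()['ee_pos']-W(-.05,.063,.085))
c=[[-.018,.1,.064],[-.018,-.1,.064],[.073,.1,.064],[.073,-.1,.064],[-.05,-.063,.053],[-.05,-.021,.053]]
print(proj(p,loc(POSE,c)).round(0).tolist())
```

```text
18.8417 [ 0.00017449 -0.0001088  -0.00013599]
[[236.0, 229.0], [674.0, 229.0], [222.0, -4.0], [724.0, 13.0], [571.0, 284.0], [489.0, 285.0]]
```

View pics/w2.png

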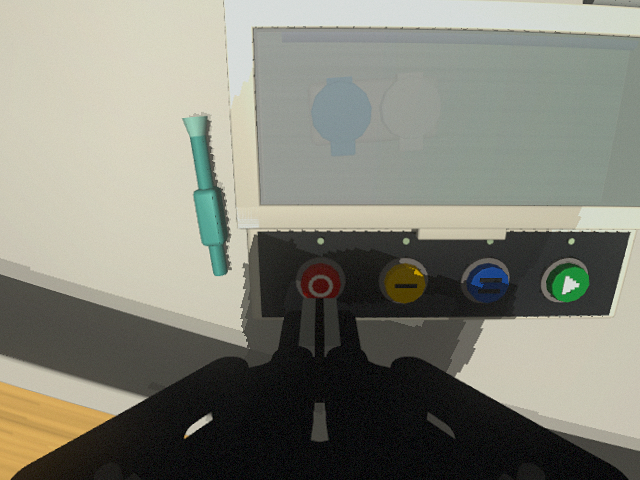

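View pics/s2.png

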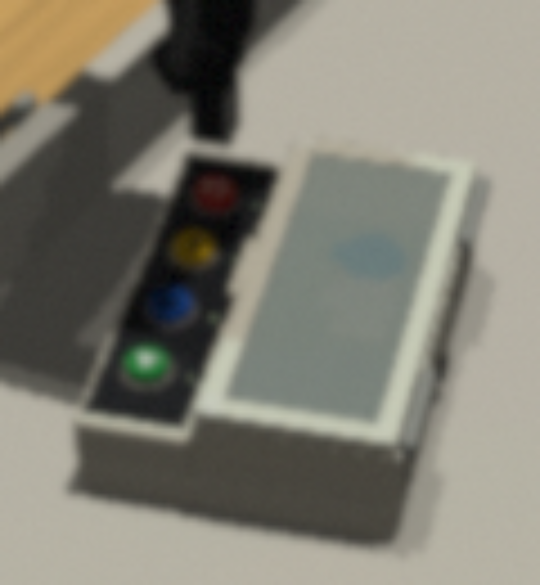

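The lid is shut: its front edge is at row 229 as predicted. The steriliser hasn't moved, with green at (571,283) against a predicted (571,284). Next is the power key.

```bash
cat >> h.py <<'E'
def key(arm,ly):
    arm.line_to(W(-.05,ly,.058),.05); arm.hold(.2)
    f0=np.mean([arm.get_state()['force'][2]])
    z,f,log=press(arm,-.05,ly,.058,.0463,6.5,rate=.012,step=.001)
    arm.hold(.2); s=arm.get_state(); print(s['t'],'end',s['ee_pos'][2]-.022,s['force'],log)
    arm.line_to(W(-.05,ly,.070),.05)
E
python3 - <<'E'
from h import *
from station import arm
key(arm,.063)
arm.line_to(W(-.05,.021,.075),.1)
im=arm.get_image('wrist'); cv2.imwrite('pics/w3.png',im[:,:,::-1])
E
```

```text
22.6833 end 0.04787616336561793 [-6.76995056 -0.8936957  14.35408684] [(0.057, -0.2), (0.0559, 0.1), (0.0549, -0.4), (0.0539, 0.1), (0.053, 0.3), (0.052, 0.6), (0.0509, 1.2), (0.0499, 0.1), (0.0489, 1.0), (0.048, 2.7), (0.0479, 14.3)]
```

View pics/w3.png

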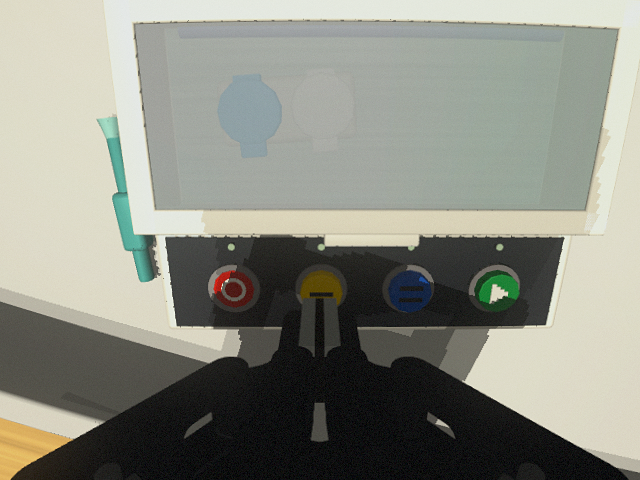

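Red hit its hard stop at 47.9 mm, against 48 mm expected, so it is fully in. Yellow is next.

Run:
```python
from h import *
from station import arm
key(arm,.021)
arm.line_to(W(-.05,.021,.080),.1)
arm.line_to(W(-.05,-.063,.075),.1); arm.hold(.1)
p=arm.camera_params('wrist')
im=arm.get_image('wrist'); cv2.imwrite('pics/w4.png',im[:,:,::-1])
print(proj(p,loc(POSE,[[-.05,.063,.048],[-.05,.021,.048],[-.05,-.021,.053],[-.05,-.063,.053]])).round(0).tolist())
```

```text
27.5583 end 0.047933427373988514 [-6.55405684 -0.65330615 14.4374612 ] [(0.057, 0.4), (0.0559, 0.0), (0.0549, 0.0), (0.0539, -0.5), (0.053, 1.1), (0.052, -0.4), (0.0509, 1.2), (0.0499, 0.0), (0.0489, -0.4), (0.048, 1.7), (0.0479, 14.4)]
[[65.0, 288.0], [148.0, 289.0], [232.0, 294.0], [322.0, 294.0]]
```

View pics/w4.png

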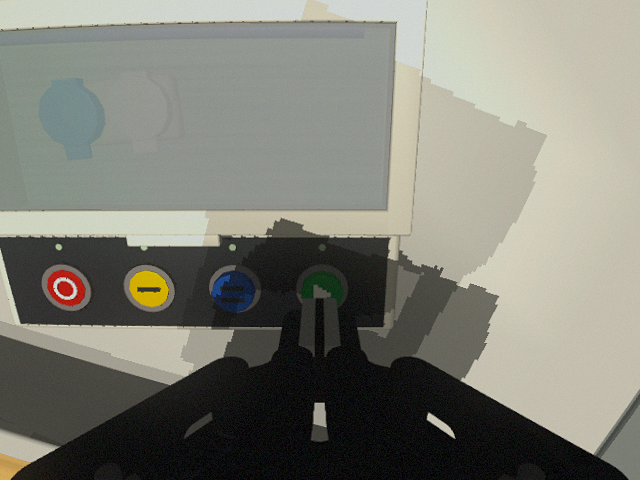

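Red at (66,288) and yellow at (149,289) match their pressed-in predictions, and blue is still out. I'll tap green, then retreat.

Run:
```python
from h import *
from station import arm
key(arm,-.063)
arm.line_to(W(-.05,-.063,.12),.12)
arm.line_to(W(-.05,.0,.16),.12); arm.hold(.2)
p=arm.camera_params('wrist')
im=arm.get_image('wrist'); cv2.imwrite('pics/w5.png',im[:,:,::-1])
print(proj(p,loc(POSE,[[-.05,.063,.048],[-.05,.021,.048],[-.05,-.021,.053],[-.05,-.063,.053],[-.018,.1,.064],[-.018,-.1,.064]])).round(0).tolist())
im=arm.get_image('scene'); cv2.imwrite('pics/s5.png',cv2.resize(im[165:295,245:365],None,fx=4.5,fy=4.5)[:,:,::-1])
s=arm.get_state();print(s['t'],s['force'])
```

```text
33.2 end 0.04783040249452981 [-4.82024845  0.29141017 14.15411535] [(0.057, 0.1), (0.0559, -0.3), (0.0549, -0.4), (0.0539, 0.0), (0.053, 0.9), (0.0521, 1.0), (0.051, 1.2), (0.05, 2.0), (0.049, 1.8), (0.048, 3.2), (0.0478, 13.6)]
[[228.0, 236.0], [289.0, 236.0], [351.0, 239.0], [413.0, 239.0], [160.0, 195.0], [479.0, 195.0]]
35.45 [0.11323402 0.57019202 0.01426802]
```

View pics/w5.png

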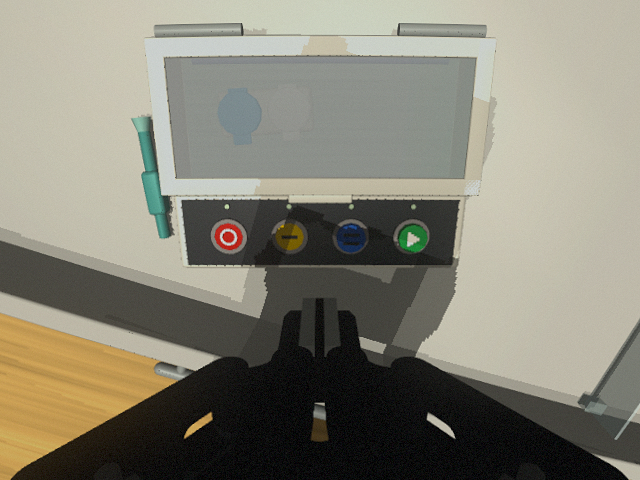

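View pics/s5.png

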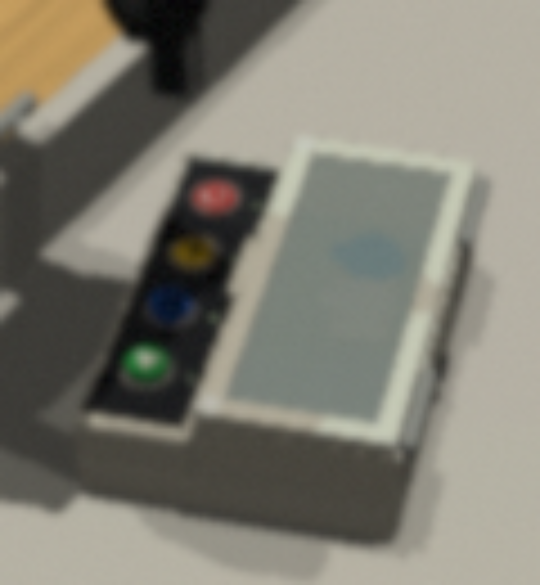

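The wrist view agrees with the predictions within about 1 px: red (228,236), yellow (289,236), blue (351,237), green (413,238), and the lid edge at row 195. The gripper is clear, so I'm handing in.

```bash
python3 -c "
from station import arm
arm.sign_off(); print(arm.get_state()['t'])"
```

```text
the job is handed in; nothing more can be done
the job is handed in; nothing more can be done
```

I shut the lid, pressed red and then yellow fully in, tapped green, moved clear and handed in. The last clock reading before hand-in was 35.5 s, against the 51 s limit. No verdict was reported.

- **Lid:** the lid met its hard stop with the fingertips 63.9 mm above the steriliser's underside (64 mm expected), at about 9 N. The pictures afterwards show it shut.
- **Keys:** red, yellow and green each reached their stop at about 47.9 mm (48 mm expected), with about 14 N upward force on the tool. That is well above the 2.5–3 N the keys themselves resist, because each push ran into the hard stop, but it is below the 40 N limit.
- **Final pictures:** the steriliser is within about 1 px of where I first measured it, the lens case still shows under the lid, and the applicator looks undisturbed. The other things in the drawer are not in those last views, but the arm never went near them.
- **Less certain:** blue was never touched. That it is out and green is back up rests on the wrist picture alone, where 5 mm of key travel shifts a key by only about 3 px.
- **Checks that disagreed:** colour segmentation of red and green failed in the first top view, so I used the scene view's pose, which the wrist camera then confirmed. The lid's expected 1–2 N drag did not stand out from the force noise.

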